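# Load the glass kiln and key in the firing programme

### The arm

A 6-joint arm with a two-finger parallel gripper is mounted at the origin on the work surface. World frame = base frame: x ahead of the robot, y to its left, z up, the work surface at z = 0. Lengths are in m, angles in rad, forces in N, time in s.
With the tool pointing down it reaches from about 0.375 to 0.9 m from the base axis. Payload 3.1 kg.
Tool frame: the origin (TCP) lies midway between the tips of the shut fingers; the grasp point (between the pads) lies 19 mm behind it (manip.grip_depth is the distance from the TCP to the grasp point, in m); z points along the fingers, y is the line along which they close (so a half turn about z gives the same grasp; the last joint's range is limited). The gripper opens to 85 mm and grips with 20 to 120 N. Pads are 22 mm wide; open, the fingers measure 114 mm over their backs; the gripper's body (76 mm by 85 mm) begins 54 mm behind the grasp point. The pads swing forward as they close: fully open they stand 13 mm farther back than shut.
Start: joints at [0.932, 0.527, 1.433, -0, 1.181, -0.178], TCP at [0.277, 0.56, 0.231] pointing down, gripper open.
Joint ranges: [-3.08, 3.08], [-0.75, 2.2], [0.22, 2.44], [-1.43, 4.57], [0, 2.65], [-2.85, 2.85]. Speed limits (rad/s): [2.79, 2.79, 3.14, 3.14, 3.14, 3.14].

### API

Orientations are given as a unit quaternion [x, y, z, w].
In Python, from station import telemetry, snapshot, manip gives the robot as it stands. The module is installed in compiled form; this text tells all that it offers.
- The arm moves only by the shell command python3 -m crank 'ROWS' [OPENING] [FORCE]. ROWS is text: rows parted by semicolons, each of 6 numbers parted by spaces: the shift along the tool's x, y, z as a fraction of full scale, then the turn, a rotation vector about the tool's x, y, z as a fraction of full scale. A call has exactly 5 rows; each row shifts and turns the commanded pose from where the row before left it, along the tool's axes as they then stand; what a row does not reach is not made up. Full scale, the value 1, is 4 cm for a shift and 90 degrees for a turn. A row lasts 1/10 s, in which the tool goes at most 50 mm and 8.59 degrees, less where a joint would pass 70% of its speed; a pose out of reach is approached as far as the arm can. A call with a number of a shift or a turn outside -1 to 1 is refused whole. A call with a gripper value outside its range is refused whole. OPENING is the opening, from -1 (shut) to 1 (fully open), set as the call begins (- or left out, the last holds). The fingers move at their own pace and stop on an object; FORCE is the grip in N (left out, the last holds). Time passes only in rows, so rows that do not move let the fingers close, or fill a call up. It gives the time, the measured TCP pose, the force, the opening and the grip force at its end, in the units of the state.
- telemetry.sense(): the state, without advancing time (a new reading comes with each control period).
- snapshot(name): name is "scene" or "top" or "wrist"; returns a dict with "image" (384x512x3 uint8, red, green, blue), "depth" (384x512 float32, m along the optical axis (not along the pixel's ray), 0 where there is no reading), "camera_matrix" (3x3 intrinsics, pixels), "rvec" (rotation vector, rad) and "tvec" (3), from world to camera coordinates, as OpenCV has them. Camera axes: x right, y down, z forward; pixel columns grow to the right and rows downward; lengths in m; the calibration is good to about 2 mm. A picture is of the moment at which its call begins.
- manip.sign_off(): hands the job in; it is judged then, once.
The state is a dict: "t": time; "q": joint angles; "qd": joint speeds; "tau": joint torques, N m; "tcp_pos": TCP position; "tool_rot": TCP orientation; "force": force on the tool from outside, world axes, zero at the start; "ft_torque": the same for the moment, N m; "finger_gap": opening from 0.0 (shut) to 1.0 (fully open); "gripper_force": force on a finger pad.
Only numpy, scipy, OpenCV 4.12 (cv2) and the standard library are available. Lean on these libraries where they do the work, as an engineer would, in place of code of your own. Each camera call takes 0.05 s, during which the arm holds its last target. There are 200 camera calls.

### The job

Take the green decorated glass panel out of the rack and lean it on the sloping wooden rest with its decorated face up, let go and take it again by its long sides, then lay it gently in the kiln, flat and centred lengthwise along the setter bar, decorated face up. Slide the kiln lid fully shut, and only then press the keys one at a time, each fully down and let up again: first yellow, then blue, then green. Leave the red stop key and everything else alone.

Things in the scene. Friction and masses are not known exactly. Their poses are not given: they have to be found in the camera images.
- tile: Panel to fire: green glass, 120 x 64 x 14 mm, 0.17 to 0.35 kg, white field with red and yellow shapes on one broad face. Starts upright in one of the wooden rack's two slots, decorated face to the robot's right (-y). Origin: middle of the 64 mm bottom edge it stands on, mid-thickness. Axes: z along its 120 mm length (up at the start), y along its width, x out of the decorated face.
- tile_mid (a point): Centre of the glass panel, 60 mm along its z from its origin; axes as the panel's.
- amber_panel: Bystander: plain amber glass panel, same size and axes, in the rack's other slot; leave it. Which panel is in which slot varies. The rack is fixed; slots are 60 mm apart along the panels' x, 17 mm wide, slot floors 20 mm and slot walls 55 mm above the table; nothing else is near the panels' upper parts (46 mm between them).
- rest: Fixed wooden rest, 130 x 70 mm, origin at the centre of its underside. Its 40 mm wide board leans back 45 degrees to the rest's -x (roughly the robot's left), facing rest +x (right) and up; a ledge square to it at its foot catches the panel's bottom edge. The board ends 72 mm up from the ledge, so the panel's top 48 mm stands free; its sides overhang the board by 12 mm each.
- rest_seat (a point): The point of the rest where the panel's origin lies when it is seated on the ledge and against the board (axes as the rest's, 50 mm above the table). Seated decorated face up, the panel's z is (-0.707, 0, 0.707) and its x is (0.707, 0, 0.707) in the rest's axes, its y the rest's y.
- kiln: Fixed low fusing kiln, origin below the chamber's centre, at table height. Chamber 150 x 150 mm, open on top, floor 30 mm and wall tops 75 mm above the table, walls 28 mm thick. A terracotta setter bar, 130 (along kiln x) x 44 x 12 mm, is fixed in the middle of the chamber floor. The sliding lid is parked behind the chamber, to kiln +x.
- setter_top (a point): Middle of the setter bar's top face, 42 mm above the table, in the centre of the chamber; the panel lies here lengthwise (its 120 mm along kiln x, either way round), its centre 7 mm above this point, its long sides overhanging the bar by 10 mm each.
- lid (a joint): Sliding of the kiln's steel lid (190 x 190 x 14 mm) in m: 0 = fully open (behind, starts at 0 to 0.015), 0.185 = fully closed; grows as the lid moves to kiln -x. About 2 N of friction; stays where left. Fully open its front edge is 90 mm from the chamber's centre.
- lid_handle (a point): Middle of the top of the lid's black bar handle: bar 70 mm along kiln y, 12 mm thick along kiln x, top 125 mm above the table and 34 mm above the lid. Can be pushed or gripped from above. It is 115 mm to kiln +x of the chamber's centre with the lid fully open, 70 mm to kiln -x of it when closed. Axes as the kiln's.
- console: Fixed grey kiln controller, 150 x 150 x 46 mm, origin at the centre of its underside. Four round spring keys in a 2 x 2 square of 60 mm pitch on its top; which colour is in which place varies.
- yellow_key (a joint): Travel of the yellow key in m: 0 up, 0.006 fully down (straight down); 5 N takes it fully down, springs back.
- yellow_key_top (a point): Centre of the yellow key's top face (32 mm in diameter); moves down with the key.
- blue_key (a joint): Travel of the blue key in m: 0 up, 0.006 fully down (straight down); 5 N takes it fully down, springs back.
- blue_key_top (a point): Centre of the blue key's top face (32 mm in diameter); moves down with the key.
- green_key (a joint): Travel of the green key in m: 0 up, 0.006 fully down (straight down); 5 N takes it fully down, springs back.
- green_key_top (a point): Centre of the green key's top face (32 mm in diameter); moves down with the key.
- red_key (a joint): Travel of the red key in m: 0 up, 0.006 fully down (straight down); 5 N takes it fully down, springs back.
- red_key_top (a point): Centre of the red key's top face (32 mm in diameter); moves down with the key. The red key is emergency stop: do not press.
- tub: Bystander: loose blue open tub, 84 mm wide, 80 mm tall, origin at its base.
- jar: Bystander: loose white open pot, 72 mm wide, 70 mm tall, origin at its base.
- glue: Bystander: loose white bottle with red cap, 52 mm wide, 140 mm tall, origin at its base.
- ruler: Bystander: loose steel ruler, 200 (along its x) x 30 x 4 mm, lying on the table, origin at the centre of its underside.
- pliers: Bystander: loose red-handled pliers, about 160 mm long, 16 mm high, lying on the table, origin about the pivot.
- nugget_tray: Bystander: loose black tray of glass nuggets, 140 x 120 x 40 mm, origin at the centre of its underside.
Things that resemble listed ones, but are neither listed nor needed, are in the scene too. What is shaped like the tile but purple is not meant.

How it is judged:
By the outcome, as a careful person would: the job done as asked, in the order asked, and still so for the second after the job is handed in, with the robot touching nothing.
It also fails if it takes over 72 s, if anything falls off the work surface, if the arm or the gripper's body presses on something with over 40 N, if the wrist force passes 120 N, or if a joint passes its speed limit or range.

## Working session

There is one attempt and no reset: what is moved stays moved. The work goes in short steps, Python scripts to look and compute and a shell command to move; the robot and the scene stay as the last step left them, time stands still between calls to the robot, and variables do not carry over. Pictures are saved under pics/ and viewed, at most 12 in all, crops included, and the job is handed in when it is done.

```bash
ls; mkdir -p pics
cat > h.py <<'E'
import numpy as np, cv2
from station import telemetry, snapshot, manip
def cam(s):
    R,_=cv2.Rodrigues(np.array(s["rvec"],float)); return np.array(s["camera_matrix"]),R,np.array(s["tvec"],float).ravel()
def cloud(s):
    K,R,t=cam(s); d=s["depth"]; v,u=np.mgrid[:d.shape[0],:d.shape[1]]
    p=np.stack([(u-K[0,2])/K[0,0]*d,(v-K[1,2])/K[1,1]*d,d],-1); w=(p-t)@R; w[d<=0]=np.nan; return w
def save(img,n): cv2.imwrite("pics/"+n,cv2.cvtColor(img,cv2.COLOR_RGB2BGR))
E
python3 - <<'E'
from h import *
import pickle
a=snapshot("scene");b=snapshot("top")
pickle.dump((a,b),open("s0.pkl","wb"))
save(a["image"],"scene0.png");save(b["image"],"top0.png")
for s in(a,b):
    K,R,t=cam(s);print(K.round(1).tolist(),(-R.T@t).round(3),R.round(2).tolist())
s=telemetry.sense();print(s)
E
```

```text
pics
[[443.3, 0.0, 260.2], [0.0, 443.3, 203.7], [0.0, 0.0, 1.0]] [ 0.96  -0.59   1.425] [[0.86, 0.51, 0.0], [0.44, -0.74, -0.5], [-0.26, 0.44, -0.86]]
[[458.5, 0.0, 255.5], [0.0, 458.5, 192.5], [0.0, 0.0, 1.0]] [0.394 0.059 1.848] [[-0.01, -1.0, -0.01], [-0.99, 0.02, -0.1], [0.1, 0.01, -0.99]]
{'t': 0.1, 'q': array([ 9.32503383e-01,  5.28379665e-01,  1.43375958e+00,  2.38085026e-05,
        1.18139030e+00, -1.78491065e-01]), 'qd': array([ 0.00017342, -0.00277178, -0.00339691, -0.00031606,  0.00071014,
        0.00012822]), 'tau': array([-1.31015258e-05, -4.43303955e+01, -1.78586018e+01, -2.31910835e-04,
        3.92196758e-03,  5.14585579e-06]), 'tcp_pos': array([0.27693723, 0.55959134, 0.23043214]), 'tool_rot': array([ 2.27885374e-01,  9.73687485e-01, -8.84427020e-04, -3.94705081e-04]), 'force': array([-0.52924537, -0.93976091, -0.22011321]), 'ft_torque': array([ 0.00803152, -0.03253951, -0.00990859]), 'gripper_force': 0.0, 'finger_gap': 1.0027902201603631}
```

View pics/scene0.png

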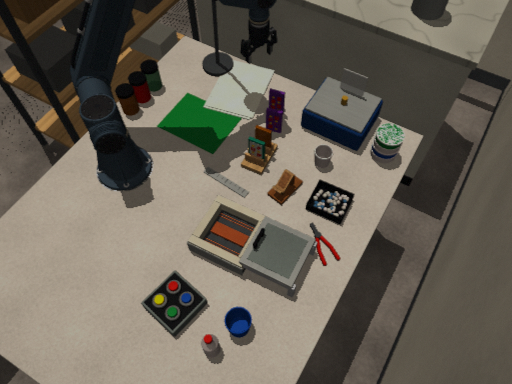

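View pics/top0.png

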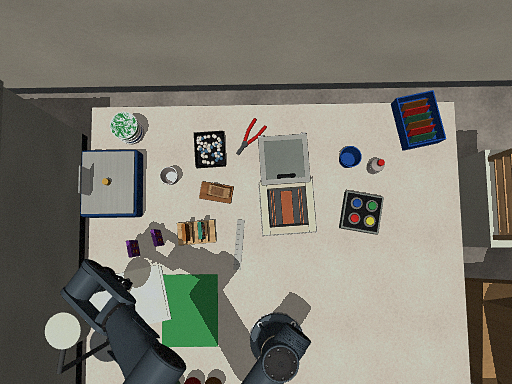

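Candidates for the tile, in scene pixels: the panel with a white/red face at (257,148), the amber one behind it at (263,135), purple ones at (275,100) and (275,120), and a green sheet at (200,122). By the description it is the one at (257,148). The rest is at (285,187), the kiln at (230,235) with its lid at (278,250), and the keys in the top view are blue (357,203), green (372,206), red (355,218), yellow (370,221).

Run:
```python
from h import *
import pickle
a,b=pickle.load(open("s0.pkl","rb"))
im=a["image"]
c1=cv2.resize(im[110:210,215:315],(400,400),interpolation=cv2.INTER_CUBIC)
c2=cv2.resize(b["image"][180:255,160:235],(400,400),interpolation=cv2.INTER_CUBIC)
save(np.hstack([c1,c2]),"crop0.png")
A=cloud(a);B=cloud(b)
print("table z",np.nanmedian(A[300:330,80:130,2]),np.nanmedian(B[280:330,300:400,2]))
for n,W in(("scene",A),("top",B)):
    # rack region
    m=(W[...,0]>.4)&(W[...,0]<.65)&(W[...,1]>.15)&(W[...,1]<.42)&(W[...,2]>.135)&(W[...,2]<.15)
    for p,q in zip(np.argwhere(m)[::4],W[m][::4]): print(n,p,q.round(3),(a if n=="scene" else b)["image"][tuple(p)])
hsv=cv2.cvtColor(b["image"],cv2.COLOR_RGB2HSV)
for nm,(u,v) in dict(blue=(357,203),green=(372,206),red=(355,218),yellow=(370,221)).items():
    h0=int(hsv[v,u,0]);d=np.abs(hsv[...,0].astype(int)-h0);d=np.minimum(d,180-d)
    m=((d<9)&(hsv[...,1]>130)&(hsv[...,2]>50)).astype(np.uint8)
    n,l,st,ct=cv2.connectedComponentsWithStats(m);k=l[v,u]
    w=B[l==k];print(nm,k,st[k],ct[k].round(1),np.nanmedian(w,0).round(4),np.nanmin(w,0).round(3),np.nanmax(w,0).round(3))
```

```text
table z 0.0010415452240480506 -0.0001952617105306841
scene [125 258] [0.401 0.344 0.144] [117  88  64]
scene [126 260] [0.411 0.343 0.145] [137  92  63]
scene [127 259] [0.408 0.341 0.14 ] [111  54   4]
scene [127 263] [0.421 0.347 0.142] [137 105  75]
scene [128 262] [0.419 0.343 0.139] [113  55   9]
scene [128 266] [0.432 0.351 0.138] [67 31 26]
scene [129 263] [0.426 0.339 0.141] [114  55   1]
scene [129 267] [0.438 0.348 0.139] [94 41  9]
scene [130 263] [0.427 0.336 0.139] [76 37  8]
scene [130 268] [0.443 0.347 0.137] [101  47   2]
scene [131 262] [0.425 0.333 0.135] [40 19  1]
scene [131 268] [0.447 0.339 0.143] [108  51   1]
scene [132 266] [0.441 0.336 0.137] [54 28  8]
scene [132 270] [0.456 0.338 0.143] [103  47   3]
scene [137 250] [0.404 0.282 0.142] [22 86 64]
scene [138 249] [0.405 0.273 0.146] [23 92 69]
scene [138 253] [0.415 0.285 0.139] [20 84 62]
scene [139 251] [0.411 0.278 0.139] [13 92 67]
scene [139 255] [0.426 0.281 0.144] [17 83 59]
scene [140 249] [0.407 0.269 0.139] [ 8 34 26]
scene [140 253] [0.422 0.273 0.145] [15 77 57]
scene [140 257] [0.434 0.282 0.14
[... 1590 characters left out ...]
op [236 182] [0.41  0.35  0.136] [156 107  54]
top [236 186] [0.41  0.335 0.139] [22  8  0]
top [237 183] [0.407 0.347 0.136] [147  91  40]
top [237 200] [0.406 0.283 0.141] [ 51 127 105]
top [238 185] [0.403 0.338 0.143] [187 121  63]
blue 23 [353 199   8   8  52] [356.5 202.5] [ 0.5324 -0.3169  0.068 ] [ 0.517 -0.331  0.058] [ 0.545 -0.302  0.08 ]
green 43 [368 202   8   8  49] [371.7 205.3] [ 0.52   -0.3748  0.0691] [ 0.504 -0.389  0.057] [ 0.532 -0.36   0.079]
red 30 [350 214   9   8  54] [354.3 217.7] [ 0.4711 -0.3054  0.0667] [ 0.459 -0.324  0.053] [ 0.487 -0.29   0.078]
yellow 5 [366 217   8   8  52] [369.5 220.5] [ 0.4604 -0.3646  0.0678] [ 0.447 -0.381  0.056] [ 0.474 -0.35   0.075]
```

View pics/crop0.png

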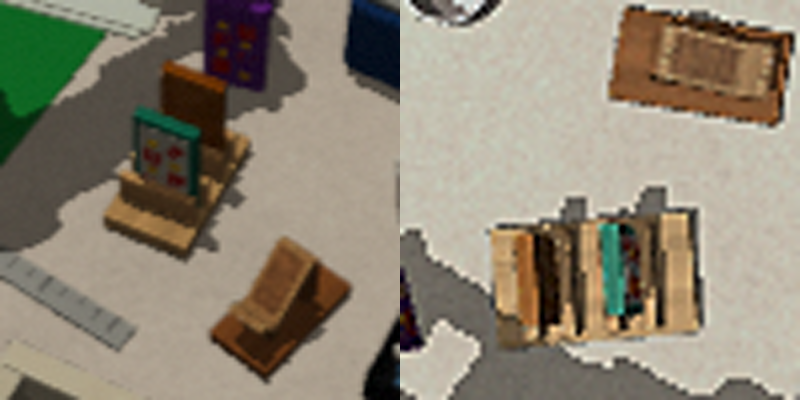

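The crop shows the green panel with the white, red and yellow face at crop (165,150), the amber one behind it at (195,105), and purple at (238,45). The choice is confirmed, with its top edge at about (0.432, 0.283, 0.14). Next, rough poses of the rack, rest, kiln and console, plus a wrist view.

```bash
cat >> h.py <<'E'
def rect(W,box,zr,show=None):
    x0,x1,y0,y1=box
    m=(W[...,0]>x0)&(W[...,0]<x1)&(W[...,1]>y0)&(W[...,1]<y1)&(W[...,2]>zr[0])&(W[...,2]<zr[1])
    p=W[m][:,:2].astype(np.float32); r=cv2.minAreaRect(p*1000)
    if show: print(show,len(p),np.round(r[0],1),np.round(r[1],1),round(r[2],2),"medz",np.median(W[m][:,2]).round(4))
    return r,W[m]
E
python3 - <<'E'
from h import *
import pickle
a,b=pickle.load(open("s0.pkl","rb"))
for n,s in(("scene",a),("top",b)):
    W=cloud(s); print(n)
    rect(W,(.45,.7,-.12,.14),(.06,.082),"kiln wall")
    rect(W,(.5,.9,-.12,.14),(.084,.1),"lid")
    rect(W,(.5,.9,-.12,.14),(.110,.14),"handle")
    rect(W,(.5,.75,.14,.35),(.008,.15),"rest")
    rect(W,(.5,.75,.14,.35),(.045,.15),"rest hi")
    rect(W,(.38,.62,-.45,-.2),(.03,.09),"console")
    rect(W,(.3,.5,.255,.31),(.125,.155),"tile")
    rect(W,(.3,.5,.15,.4),(.04,.065),"rack")
w=snapshot("wrist");K,R,t=cam(w);print((-R.T@t).round(3),R.round(2).tolist(),K[0,0])
save(w["image"],"w0.png")
# wrist cam in tool frame
from scipy.spatial.transform import Rotation as Ro
s=telemetry.sense();T=Ro.from_quat(s["tool_rot"]).as_matrix()
print("cam in tool",T.T@(-R.T@t-s["tcp_pos"]),(R@T).round(3).tolist(),s["q"])
E
```

```text
scene
kiln wall 481 [571.4   3.8] [147.1 228.1] 43.73 medz 0.075
lid 2712 [703.5 -33.7] [190.3 181.6] 3.09 medz 0.0913
handle 80 [633.6 -42.6] [12.7 70.1] 4.96 medz 0.1245
rest 1041 [638.3 244.6] [222.9 203.4] 0.28 medz 0.0228
rest hi 271 [637.6 236.2] [177.5 111.5] 10.02 medz 0.067
console 2197 [ 495.9 -343.6] [149.9 152.7] 79.62 medz 0.0482
tile 99 [432.5 280.5] [65.7 20.8] 8.7 medz 0.138
rack 181 [426.3 309.9] [ 82.  103.4] 6.46 medz 0.0538
top
kiln wall 500 [572.1 -28.7] [180.2 241.5] 89.27 medz 0.0743
lid 1988 [658.  -31.2] [285.6 180.8] 1.46 medz 0.0909
handle 59 [634.1 -40. ] [12.2 64.9] 2.52 medz 0.1241
rest 971 [625.7 245.4] [207.8 248.3] 89.4 medz 0.0194
rest hi 243 [643.4 243.6] [189.1 112.4] 9.15 medz 0.0669
console 1472 [ 495.9 -341.6] [152.7 151. ] 79.26 medz 0.0484
tile 74 [431.7 284.2] [60.2 16.4] 2.7 medz 0.1398
rack 170 [425.9 315.1] [78.9 99.5] 4.34 medz 0.0541
[0.204 0.595 0.373] [[0.44, 0.9, -0.0], [0.85, -0.42, 0.31], [0.28, -0.14, -0.95]] 279.2387330041696
cam in tool [ 0.08063826 -0.00121603 -0.14234442] [[-0.0, 1.0, 0.0], [-0.95, -0.0, -0.312], [-0.312, -0.0, 0.95]] [ 9.32499051e-01  5.28255421e-01  1.43360054e+00  2.49173853e-05
  1.18141595e+00 -1.78475501e-01]
```

```bash
R="-.81 -.56 -.1 0 0 0"
python3 -m crank '-.81 -.56 -.1 0 0 0;-.81 -.56 -.1 0 0 0;-.81 -.56 -.1 0 0 0;-.81 -.56 -.1 0 0 0;-.81 -.56 -.1 0 0 0'
python3 -m crank '-.81 -.56 -.1 0 0 0;-.81 -.56 -.1 0 0 0;-.81 -.56 -.1 0 0 0;0 0 0 0 0 -.09;0 0 0 0 0 -.09' 0
python3 -m crank '0 0 0 0 0 -.09;0 0 0 0 0 -.08;0 0 0 0 0 0;0 0 0 0 0 0;0 0 0 0 0 0'
cat >> h.py <<'E'
from scipy.spatial.transform import Rotation as Ro
def state():
    s=telemetry.sense();T=Ro.from_quat(s["tool_rot"]).as_matrix();return s,np.array(s["tcp_pos"]),T
E
python3 - <<'E'
from h import *
import pickle
w=snapshot("wrist");pickle.dump(w,open("w1.pkl","wb"));save(w["image"],"w1.png")
s,p,T=state();print(s["t"],p.round(4),T.round(3).tolist(),s["q"].round(3),s["finger_gap"])
W=cloud(w)
rect(W,(.35,.52,.24,.32),(.13,.155),"tile top")
rect(W,(.35,.52,.32,.38),(.13,.155),"amber top")
rect(W,(.3,.55,.15,.42),(.048,.062),"rack")
E
```

```text
t: 0.65
tcp_pos: [0.3731, 0.3864, 0.2512]
tool_rot: [0.228, 0.974, -0.0, -0.0]
force: [-0.5, 0.8, -0.7]
finger_gap: 1.004
gripper_force: 0.0
t: 1.15
tcp_pos: [0.4308, 0.283, 0.2633]
tool_rot: [0.087, 0.996, -0.0, -0.0]
force: [0.4, -0.2, 1.0]
finger_gap: 0.503
gripper_force: 0.0
t: 1.65
tcp_pos: [0.4299, 0.2845, 0.2632]
tool_rot: [-0.044, 0.999, -0.0, -0.0]
force: [-1.2, -0.1, 0.4]
finger_gap: 0.5
gripper_force: 0.0
1.7 [0.43   0.2845 0.2633] [[-0.996, -0.089, -0.0], [-0.089, 0.996, -0.0], [0.0, -0.0, -1.0]] [ 0.368  0.34   1.665 -0.     1.136 -1.292] 0.5017235442300206
tile top 900 [429.8 282.2] [64.1 14.3] 4.49 medz 0.1396
amber top 971 [422.8 341.8] [63.  14.4] 4.34 medz 0.1396
rack 1603 [424. 312.] [79.7 97.1] 4.26 medz 0.0546
```

View pics/w1.png

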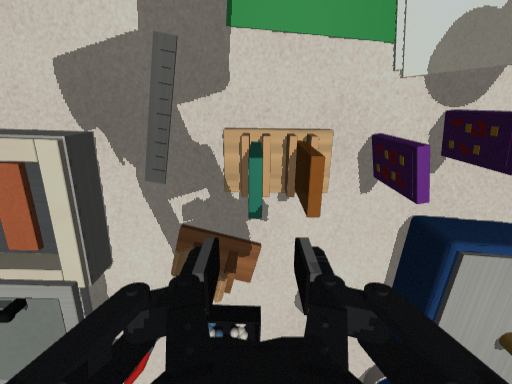

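The wrist view shows the green tile at (256,180), amber at (310,178), the rest at (215,255), the kiln at left, and a clear descent path. Descend, grip, then lift.

```bash
python3 -m crank '0 -.06 .8 0 0 0;0 0 .8 0 0 0;0 0 .8 0 0 0;0 0 .8 0 0 0;0 0 .78 0 0 0'
python3 -m crank '0 0 0 0 0 0;0 0 0 0 0 0;0 0 0 0 0 0;0 0 0 0 0 0;0 0 0 0 0 0' -1 60
python3 - <<'E'
from h import *
import pickle
w=pickle.load(open("w1.pkl","rb"));W=cloud(w)
box=(.53,.72,.14,.33)
rect(W,box,(.006,.15),"rest all");rect(W,box,(.04,.15),"hi")
m=(W[...,0]>.55)&(W[...,0]<.70)&(W[...,1]>.16)&(W[...,1]<.32)&(W[...,2]>.008)&(W[...,2]<.12)
a,b=pickle.load(open("s0.pkl","rb"))
for n,s in(("w",w),("scene",a),("top",b)):
    C=cloud(s);m=(C[...,0]>.54)&(C[...,0]<.70)&(C[...,1]>.14)&(C[...,1]<.34)&(C[...,2]>.006)&(C[...,2]<.2)
    m&=cv2.cvtColor(s["image"],cv2.COLOR_RGB2HSV)[...,1]>70
    k,l,st,ct=cv2.connectedComponentsWithStats(m.astype(np.uint8));j=1+np.argmax(st[1:,4]);P=C[l==j]
    for nm,q in(("all",P),("base",P[P[:,2]<.03]),("hi",P[P[:,2]>.04])):
        r=cv2.minAreaRect((q[:,:2]*1000).astype(np.float32));print(n,nm,len(q),np.round(r[0],1),np.round(r[1],1),round(r[2],1),q[:,2].min().round(3),q[:,2].max().round(3))
E
```

```text
t: 2.2
tcp_pos: [0.4305, 0.2822, 0.103]
tool_rot: [-0.044, 0.999, 0.0, 0.0]
force: [0.1, 0.4, 0.0]
finger_gap: 0.5
gripper_force: 0.0
t: 2.7
tcp_pos: [0.4309, 0.2824, 0.1053]
tool_rot: [-0.045, 0.999, 0.0, 0.001]
force: [-0.1, 0.1, -2.5]
finger_gap: 0.152
gripper_force: 60.2
rest all 3670 [629.5 236.9] [192.7 140.1] 5.26 medz 0.0147
hi 883 [632.7 253.1] [209.4  88. ] 32.83 medz 0.0667
w all 2719 [583.4 232.9] [130.   70.1] 79.1 0.006 0.097
w base 1813 [583.4 232.9] [130.   70.1] 79.1 0.006 0.03
w hi 860 [581.5 220.1] [89.2 40.3] 79.2 0.04 0.097
scene all 607 [586.8 231.4] [130.6  70.1] 79.7 0.006 0.099
scene base 324 [586.8 231.4] [130.6  70.1] 79.7 0.006 0.03
scene hi 277 [584.  217.3] [86.4 43.5] 82.3 0.041 0.099
top all 547 [586.1 234.9] [130.2  70.5] 79.8 0.006 0.102
top base 309 [586.1 234.9] [130.2  70.5] 79.8 0.006 0.028
top hi 236 [583.9 223. ] [88.7 40.3] 79.8 0.041 0.102
```

Run:
```python
from h import *
import pickle
w=pickle.load(open("w1.pkl","rb"))
a,b=pickle.load(open("s0.pkl","rb"))
O=np.array([.585,.233,0]);th=np.radians(-100.7);Rr=np.array([[np.cos(th),-np.sin(th),0],[np.sin(th),np.cos(th),0],[0,0,1]])
for n,s in(("w",w),("scene",a),("top",b)):
    q=(cloud(s).reshape(-1,3)-O)@Rr
    q=q[(abs(q[:,1])<.018)&(abs(q[:,0])<.07)&(q[:,2]>.006)&(q[:,2]<.12)]
    print(n,"max z pt",q[q[:,2].argmax()].round(3))
    for x in np.arange(-.06,.06,.01):
        k=q[abs(q[:,0]-x)<.005];k.size and print(round(x,3),len(k),np.percentile(k[:,2],[10,50,90]).round(4), np.median(k[:,0]+k[:,2]).round(4))
```

```text
w max z pt [-0.015 -0.003  0.097]
-0.06 109 [0.0126 0.0134 0.0144] -0.0462
-0.05 119 [0.0127 0.0136 0.0144] -0.0364
-0.04 121 [0.0127 0.0137 0.0146] -0.0267
-0.03 186 [0.0144 0.0724 0.0741] 0.0424
-0.02 302 [0.0147 0.0729 0.094 ] 0.0496
-0.01 202 [0.013  0.0148 0.0942] 0.0079
0.0 17 [0.0123 0.0136 0.0143] 0.0101
0.03 21 [0.0156 0.0187 0.0248] 0.0499
0.04 82 [0.0133 0.0496 0.0537] 0.0909
0.05 224 [0.0134 0.0567 0.0609] 0.1049
scene max z pt [-0.013 -0.016  0.099]
-0.06 10 [0.0101 0.0141 0.0175] -0.0488
-0.05 8 [0.0125 0.0165 0.0188] -0.0347
-0.04 3 [0.0105 0.0107 0.0139] -0.0291
-0.03 10 [0.0259 0.0671 0.0774] 0.0365
-0.02 35 [0.0147 0.0486 0.0953] 0.0308
-0.01 38 [0.0165 0.0879 0.0952] 0.078
0.0 43 [0.026  0.0795 0.0871] 0.0787
0.01 42 [0.0256 0.0682 0.0782] 0.0791
0.02 33 [0.0528 0.0605 0.0661] 0.0806
0.03 39 [0.0245 0.0499 0.057 ] 0.0788
0.04 38 [0.0105 0.0172 0.0526] 0.0591
0.05 46 [0.0104 0.0183 0.0628] 0.0695
top max z pt [-0.019 -0.008  0.102]
-0.06 23 [0.0075 0.0159 0.0217] -0.0443
-0.05 19 [0.0102 0.0147 0.0204] -0.035
-0.04 9 [0.0107 0.0132 0.018 ] -0.0289
-0.03 21 [0.0539 0.0727 0.0793] 0.0425
-0.02 23 [0.0873 0.0936 0.1   ] 0.0732
-0.01 27 [0.0761 0.0877 0.0971] 0.0774
0.0 27 [0.0694 0.0794 0.0858] 0.0793
0.01 29 [0.0564 0.0683 0.0747] 0.0779
0.02 27 [0.0506 0.06   0.0652] 0.0795
0.03 25 [0.0415 0.0464 0.0571] 0.0786
0.04 22 [0.0488 0.0537 0.0573] 0.094
0.05 31 [0.0118 0.0567 0.0654] 0.1076
```

```bash
python3 -m crank '0 0 -.3 0 0 0;0 0 -.7 0 0 0;0 0 -.7 0 0 0;0 0 -.7 0 0 0;0 0 -.6 0 0 0'
python3 -m crank '0 0 0 0 0 .088;0 0 0 0 0 .088;-.8 0 0 0 0 0;-.8 0 0 0 0 0;-.8 0 0 0 0 0'
python3 -m crank '-.8 0 0 0 0 0;-.8 0 0 0 0 0;0 0 0 .08 0 0;0 0 0 .08 0 0;0 0 0 .08 0 0'
python3 -m crank '0 0 0 .08 0 0;0 0 0 .09 0 0;0 0 0 .09 0 0;0 0 0 0 0 0;0 0 0 0 0 0'
cat >> h.py <<'E'
def goal(p,x,y):  # goal TCP pose; prints shift (units of 4cm, present tool axes) and turn (units of 90deg)
    s,c,T=state(); G=np.stack([x,y,np.cross(x,y)],1)
    print("t",round(s["t"],2),"tcp",c.round(4),"q",s["q"].round(2),"F",np.round(s["force"],1),"gap",round(s["finger_gap"],3))
    print("shift",(T.T@(np.array(p)-c)/.04).round(3),"turn",(Ro.from_matrix(T.T@G).as_rotvec()/(np.pi/2)).round(3))
    return T,c
ry=np.array([.983,-.186,0]);rn=np.array([-.1315,-.695,.707]);rt=np.array([.1315,.695,.707]);seat=np.array([.5778,.195,.05])
E
python3 - <<'E'
from h import *
goal(seat+.0853*rt+.03*rn+.03*rt,-ry,-rn)
E
```

```text
t: 3.2
tcp_pos: [0.4304, 0.2822, 0.2268]
tool_rot: [-0.045, 0.999, 0.0, 0.001]
force: [-0.2, 0.1, -2.3]
finger_gap: 0.155
gripper_force: 60.4
t: 3.7
tcp_pos: [0.5253, 0.2642, 0.2256]
tool_rot: [0.093, 0.996, 0.0, 0.001]
force: [-0.3, 0.5, -1.9]
finger_gap: 0.16
gripper_force: 60.2
t: 4.2
tcp_pos: [0.5881, 0.2521, 0.2261]
tool_rot: [0.093, 0.978, -0.188, -0.017]
force: [-0.1, 0.4, -3.1]
finger_gap: 0.157
gripper_force: 60.4
t: 4.7
tcp_pos: [0.5872, 0.2529, 0.2236]
tool_rot: [0.086, 0.92, -0.38, -0.036]
force: [0.3, -0.3, -1.7]
finger_gap: 0.154
gripper_force: 60.5
t 4.7 tcp [0.5872 0.2529 0.2236] q [ 0.49  0.83  1.07 -0.59  1.76 -0.85] F [ 0.3 -0.3 -1.7] gap 0.154
shift [-0.04   1.28   1.226] turn [0.001 0.    0.001]
```

```bash
python3 -m crank '-.01 .3 .3 0 0 0;-.01 .3 .3 0 0 0;-.01 .3 .3 0 0 0;-.01 .38 .33 0 0 0;0 .2 0 0 0 0'
python3 -m crank '0 .2 .15 0 0 0;0 .15 .15 0 0 0;0 .1 .15 0 0 0;0 0 .15 0 0 0;0 0 0 0 0 0'
python3 - <<'E'
from h import *
goal(seat+.0853*rt,-ry,-rn)
s=snapshot("scene");save(cv2.resize(s["image"][140:220,230:330],(800,600),interpolation=cv2.INTER_CUBIC),"rest1.png")
E
```

```text
t: 5.2
tcp_pos: [0.5889, 0.2578, 0.1438]
tool_rot: [0.086, 0.919, -0.382, -0.038]
force: [-0.1, -1.0, -1.7]
finger_gap: 0.154
gripper_force: 60.3
t: 5.7
tcp_pos: [0.5892, 0.2541, 0.1173]
tool_rot: [0.086, 0.92, -0.382, -0.036]
force: [0.1, -0.1, -2.1]
finger_gap: 0.157
gripper_force: 60.5
t 5.7 tcp [0.5892 0.2541 0.1173] q [ 0.49  0.96  1.11 -0.59  1.63 -0.76] F [ 0.1 -0.1 -2.1] gap 0.157
shift [0.005 0.127 0.12 ] turn [-0.001 -0.001  0.001]
```

View pics/rest1.png

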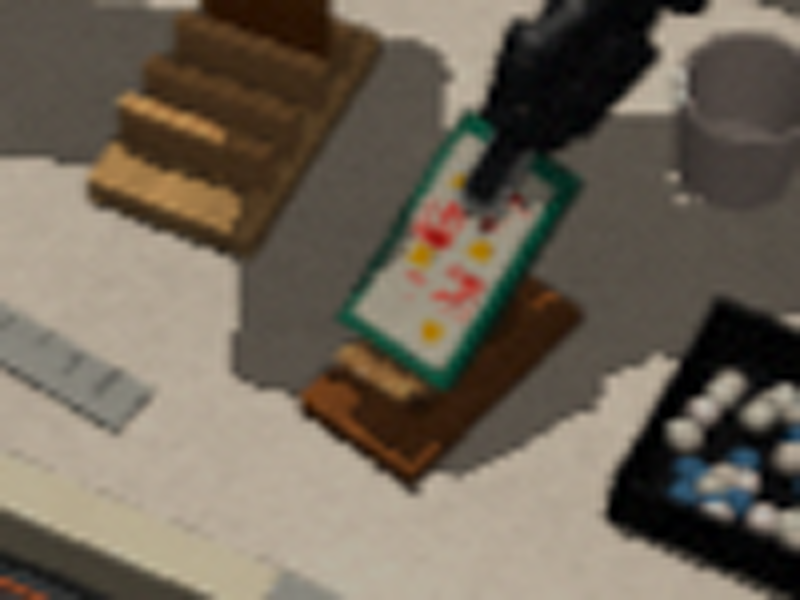

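The tile is held decorated face up, a few mm above the board, with its bottom edge (395,353) in line with the ledge (388,373). Seat it gently.

```bash
python3 -m crank '0 .04 .04 0 0 0;0 .03 .03 0 0 0;0 .02 .02 0 0 0;0 .02 .02 0 0 0;0 0 0 0 0 0'
python3 - <<'E'
from h import *
goal(seat+.0853*rt,-ry,-rn)
E
```

```text
t: 6.25
tcp_pos: [0.5896, 0.2545, 0.1119]
tool_rot: [0.086, 0.92, -0.382, -0.036]
force: [0.5, -0.7, -1.4]
finger_gap: 0.153
gripper_force: 60.7
t 6.25 tcp [0.5896 0.2545 0.1119] q [ 0.49  0.96  1.11 -0.59  1.62 -0.75] F [ 0.5 -0.7 -1.4] gap 0.153
shift [0.013 0.022 0.034] turn [-0.001  0.     0.   ]
```

```bash
python3 -m crank '0 .012 .018 0 0 0;0 .012 .018 0 0 0;0 .01 .015 0 0 0;0 0 0 0 0 0;0 0 0 0 0 0'
python3 -m crank '0 0 .015 0 0 0;0 0 .015 0 0 0;0 0 .015 0 0 0;0 0 0 0 0 0;0 0 0 0 0 0'
```

```text
t: 6.75
tcp_pos: [0.5896, 0.2535, 0.1106]
tool_rot: [0.086, 0.919, -0.382, -0.036]
force: [-0.3, -3.0, 4.8]
finger_gap: 0.156
gripper_force: 61.0
t: 7.25
tcp_pos: [0.5895, 0.2526, 0.1097]
tool_rot: [0.086, 0.919, -0.382, -0.035]
force: [-1.1, -1.3, 5.8]
finger_gap: 0.153
gripper_force: 61.2
```

```bash
python3 -m crank '0 0 0 0 0 0;0 0 0 0 0 0;0 0 0 0 0 0;0 0 0 0 0 0;0 0 0 0 0 0' 0
python3 -m crank '0 0 -.4 0 0 0;0 0 -.6 0 0 0;0 0 -.8 0 0 0;0 0 -.8 0 0 0;0 0 0 0 0 0'
python3 - <<'E'
from h import *
import pickle
for n in("scene","top"):
    s=snapshot(n);W=cloud(s);O=seat;A=np.stack([rn,ry,rt],1)
    if n=="scene":
        save(cv2.resize(s["image"][130:230,230:330],(600,600),interpolation=cv2.INTER_CUBIC),"rest2.png")
    q=(W.reshape(-1,3)-O)@A
    k=q[(abs(q[:,0]-.007)<.008)&(abs(q[:,1])<.05)&(q[:,2]>.01)&(q[:,2]<.14)]
    print(n,len(k),np.percentile(k[:,0],[10,50,90]).round(4),np.percentile(k[:,1],[.5,99.5]).round(4),np.percentile(k[:,2],[.5,99.5]).round(4))
    r=cv2.minAreaRect((k[:,1:]*1000).astype(np.float32));print(r)
    print(np.linalg.lstsq(np.c_[k[:,1:],np.ones(len(k))],k[:,0],rcond=None)[0])
goal(seat+.06*rt+.1*rn,ry,-rt)
E
```

```text
t: 7.75
tcp_pos: [0.5892, 0.2533, 0.1075]
tool_rot: [0.086, 0.92, -0.381, -0.036]
force: [0.6, -0.4, -0.1]
finger_gap: 0.503
gripper_force: 0.0
t: 8.25
tcp_pos: [0.6046, 0.3289, 0.1847]
tool_rot: [0.086, 0.921, -0.379, -0.032]
force: [1.3, 1.3, 0.6]
finger_gap: 0.501
gripper_force: 0.0
scene 504 [0.0033 0.0079 0.0118] [-0.0305  0.0349] [0.0108 0.1205]
((1.729452133178711, 65.66893768310547), (66.73676300048828, 111.128173828125), 0.5866544246673584)
[-0.00968594 -0.00584176  0.00805948]
top 395 [0.0028 0.0069 0.011 ] [-0.0299  0.0332] [0.0103 0.1256]
((2.163114547729492, 68.0610122680664), (64.39373016357422, 115.84669494628906), 0.2394837588071823)
[ 0.0027413  -0.00696745  0.00744338]
t 8.35 tcp [0.6027 0.3256 0.1812] q [ 0.56  0.96  0.9  -0.57  1.83 -0.82] F [-0.6 -0.7 -0.3] gap 0.501
shift [ 0.011 -2.534  3.169] turn [-0.    -1.413 -1.414]
```

View pics/rest2.png

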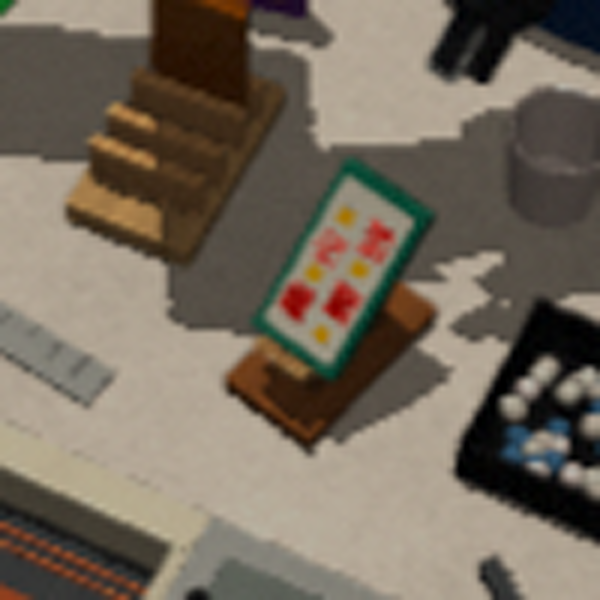

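The tile is seated decorated face up on the rest (crop (345,270)), flush with the board and about 2 mm off in y. Now reorient for the long-side grip.

```bash
python3 -m crank '0 0 -.8 -.08 0 0;0 0 -.8 -.08 0 0;0 0 -.5 -.08 0 0;0 0 -.5 -.08 0 0;0 0 -.3 -.09 0 0' 1
python3 -m crank '0 0 0 -.09 0 0;0 0 0 0 0 .09;0 0 0 0 0 .09;0 0 0 0 0 .09;0 0 0 0 0 .09'
python3 -m crank '0 0 0 0 0 .09;0 0 0 0 0 .09;0 0 0 0 0 .09;0 0 0 0 0 .09;0 0 0 0 0 .09'
python3 -m crank '0 0 0 0 0 .09;0 0 0 0 0 .1;0 0 0 0 0 0;0 0 0 0 0 0;0 0 0 0 0 0'
cat >> h.py <<'E'
tc=seat+.06*rt+.0018*ry
E
python3 - <<'E'
from h import *
s,c,T=state();print(T.round(2).tolist())
goal(tc+.1*rn,rt,ry)
E
```

```text
t: 8.85
tcp_pos: [0.6147, 0.3882, 0.2764]
tool_rot: [0.093, 0.993, -0.068, -0.006]
force: [0.3, -1.1, -0.4]
finger_gap: 1.001
gripper_force: 0.0
t: 9.35
tcp_pos: [0.6137, 0.3859, 0.274]
tool_rot: [0.371, 0.929, -0.002, -0.002]
force: [-0.4, 0.2, 0.4]
finger_gap: 1.0
gripper_force: 0.0
t: 9.85
tcp_pos: [0.6136, 0.3861, 0.2738]
tool_rot: [0.669, 0.743, -0.002, -0.001]
force: [0.1, 0.0, -0.1]
finger_gap: 1.003
gripper_force: 0.0
t: 10.35
tcp_pos: [0.6144, 0.3874, 0.2755]
tool_rot: [0.767, 0.641, -0.001, -0.0]
force: [0.1, -0.1, 0.2]
finger_gap: 1.002
gripper_force: 0.0
[[0.18, 0.98, -0.0], [0.98, -0.18, -0.0], [-0.0, -0.0, -1.0]]
t 10.35 tcp [0.6144 0.3874 0.2755] q [ 0.41  0.64  1.09 -0.    1.41  0.59] F [ 0.1 -0.1  0.2] gap 1.002
shift [-5.6   -0.007  2.815] turn [-0.003  0.5    0.005]
```

```bash
python3 -m crank '-.93 0 0 0 0 0;-.93 0 0 0 0 0;-.93 0 0 0 0 0;-.93 0 0 0 0 0;-.93 0 0 0 0 0' 
python3 -m crank '-.93 0 0 0 .08 0;0 0 0 0 .08 0;0 0 0 0 .08 0;0 0 0 0 .08 0;0 0 0 0 .09 0'
python3 -m crank '0 0 0 0 .09 0;0 0 0 0 0 0;0 0 0 0 0 0;0 0 0 0 0 0;0 0 0 0 0 0'
python3 - <<'E'
from h import *
goal(tc+.05*rn,rt,ry)
w=snapshot("wrist");save(w["image"],"w2.png")
q=(cloud(w).reshape(-1,3)-seat)@np.stack([rn,ry,rt],1)
k=q[(abs(q[:,0]-.007)<.006)&(abs(q[:,1])<.05)&(q[:,2]>-.01)&(q[:,2]<.14)]
print(len(k),np.median(k[:,0]),np.percentile(k[:,1:],[.5,99.5],axis=0).round(4))
print(cv2.minAreaRect((k[:,1:]*1000).astype(np.float32)))
E
```

```text
t: 10.85
tcp_pos: [0.581, 0.2036, 0.2764]
tool_rot: [0.767, 0.642, -0.0, 0.0]
force: [0.1, 0.9, 0.5]
finger_gap: 1.0
gripper_force: 0.0
t: 11.35
tcp_pos: [0.5754, 0.1681, 0.2778]
tool_rot: [0.727, 0.608, 0.246, -0.203]
force: [-0.2, -0.2, -0.5]
finger_gap: 0.997
gripper_force: 0.0
t: 11.85
tcp_pos: [0.5751, 0.1696, 0.2774]
tool_rot: [0.708, 0.594, 0.294, -0.244]
force: [0.3, 0.6, -0.1]
finger_gap: 0.998
gripper_force: 0.0
t 11.85 tcp [0.5751 0.1696 0.2774] q [-0.28  0.47  1.69  0.84  1.23 -0.5 ] F [ 0.3  0.6 -0.1] gap 0.998
shift [-2.064 -0.007  3.223] turn [-0.003  0.001  0.006]
4552 0.008592843493426334 [[-0.0304 -0.0013]
 [ 0.0326  0.1193]]
((1.1171016693115234, 58.616050720214844), (64.1301040649414, 122.00164794921875), 0.018414093181490898)
```

View pics/w2.png

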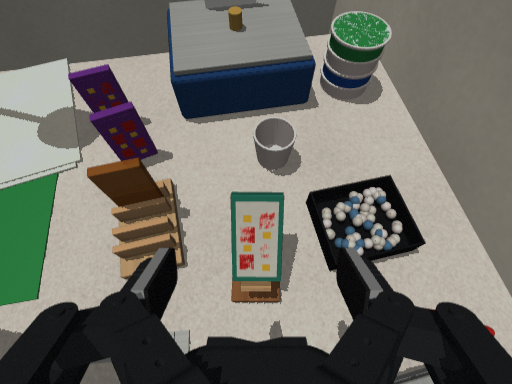

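The tile lies at (257,235), square in the view, with its centre measured 1.2 mm in y and 59 mm up from the ledge. Approach and grip by the long sides.

```bash
python3 -m crank '-.7 -.02 0 0 0 0;-.7 0 0 0 0 0;-.69 0 0 0 0 0;0 0 .8 0 0 0;0 0 .8 0 0 0' 
python3 -m crank '0 0 .8 0 0 0;0 0 .8 0 0 0;0 0 .6 0 0 0;0 0 .4 0 0 0;0 0 0 0 0 0'
python3 - <<'E'
from h import *
tc=seat+.059*rt+.0012*ry
goal(tc-.016*rn,rt,ry)
E
```

```text
t: 12.4
tcp_pos: [0.5729, 0.1546, 0.1719]
tool_rot: [0.709, 0.592, 0.294, -0.244]
force: [0.8, -0.6, 0.5]
finger_gap: 0.998
gripper_force: 0.0
t: 12.9
tcp_pos: [0.5838, 0.2293, 0.0975]
tool_rot: [0.708, 0.593, 0.293, -0.246]
force: [0.3, 0.7, -0.7]
finger_gap: 0.999
gripper_force: 0.0
t 12.9 tcp [0.5838 0.2293 0.0975] q [-0.16  0.77  1.77  1.07  0.94 -0.8 ] F [ 0.3  0.7 -0.7] gap 0.999
shift [0.02  0.047 0.625] turn [-0.006  0.     0.004]
```

```bash
python3 -m crank '0 .04 .2 0 0 0;0 0 .2 0 0 0;0 0 .15 0 0 0;0 0 .08 0 0 0;0 0 0 0 0 0'
python3 -m crank '0 0 0 0 0 0;0 0 0 0 0 0;0 0 0 0 0 0;0 0 0 0 0 0;0 0 0 0 0 0' -1 40
python3 - <<'E'
from h import *
tc=seat+.059*rt+.0012*ry
goal(tc-.016*rn,rt,ry)
E
```

```text
t: 13.4
tcp_pos: [0.5894, 0.2446, 0.0805]
tool_rot: [0.709, 0.592, 0.294, -0.245]
force: [-0.1, 0.1, -0.3]
finger_gap: 1.001
gripper_force: 0.0
t: 13.9
tcp_pos: [0.5898, 0.2441, 0.081]
tool_rot: [0.709, 0.592, 0.294, -0.245]
force: [-1.7, -3.6, 3.6]
finger_gap: 0.74
gripper_force: 45.0
t 13.9 tcp [0.5898 0.2441 0.081 ] q [-0.13  0.81  1.76  1.1   0.91 -0.81] F [-1.7 -3.6  3.6] gap 0.74
shift [ 0.034 -0.036  0.056] turn [-0.003 -0.     0.003]
```

```bash
python3 -m crank '0 0 -.1 0 0 0;0 0 -.3 0 0 0;0 0 -.6 0 0 0;0 0 -.7 0 0 0;0 0 -.7 0 0 0' - 60
python3 -m crank '-.2 0 -.6 0 -.07 0;-.2 0 -.6 0 -.07 0;0 0 0 0 -.07 0;0 0 0 0 -.07 0;0 0 0 0 -.07 0'
python3 -m crank '0 0 0 0 -.08 0;0 0 0 0 -.07 0;0 0 0 0 0 0;0 0 0 0 0 0;0 0 0 0 0 0'
python3 - <<'E'
from h import *
import pickle
a,b=pickle.load(open("s0.pkl","rb"))
t=snapshot("top");w=snapshot("wrist");save(w["image"],"w3.png")
for n,s in(("scene",a),("top",b),("topnow",t),("wrist",w)):
    W=cloud(s);hsv=cv2.cvtColor(s["image"],cv2.COLOR_RGB2HSV)
    m=((hsv[...,0]<15)&(hsv[...,1]>120)&(W[...,0]>.42)&(W[...,0]<.64)&(abs(W[...,1]+.04)<.1)&(abs(W[...,2]-.042)<.012)).astype(np.uint8)
    k,l,st,ct=cv2.connectedComponentsWithStats(m)
    if k<2: print(n,"none");continue
    j=1+np.argmax(st[1:,4]);P=W[l==j];print(n,"bar",len(P),cv2.minAreaRect((P[:,:2]*1000).astype(np.float32)),np.median(P[:,2]).round(4))
goal([.53,-.045,.2],np.array([-.99,-.0,0]),np.array([0.0,1,0]))
E
```

```text
t: 14.4
tcp_pos: [0.5766, 0.1767, 0.1487]
tool_rot: [0.709, 0.592, 0.293, -0.245]
force: [1.7, 0.7, -2.2]
finger_gap: 0.733
gripper_force: 66.8
t: 14.9
tcp_pos: [0.5692, 0.1333, 0.1744]
tool_rot: [0.763, 0.636, 0.089, -0.073]
force: [0.0, 0.6, -3.7]
finger_gap: 0.726
gripper_force: 66.8
t: 15.4
tcp_pos: [0.5688, 0.1336, 0.1731]
tool_rot: [0.768, 0.64, -0.0, -0.001]
force: [1.0, -0.2, -1.7]
finger_gap: 0.729
gripper_force: 66.8
scene bar 471 ((516.8375854492188, -50.5749397277832), (136.110107421875, 47.33899688720703), 3.0585901737213135) 0.0421
top bar 361 ((520.1513671875, -47.69166564941406), (128.64434814453125, 44.2332878112793), 3.1596500873565674) 0.042
topnow bar 361 ((519.6755981445312, -47.684295654296875), (128.3344268798828, 44.55357360839844), 2.9045915603637695) 0.0421
wrist bar 117 ((460.79864501953125, -45.06733703613281), (10.456891059875488, 30.671236038208008), 6.4363884925842285) 0.0413
t 15.5 tcp [0.5691 0.1333 0.1732] q [0.04 0.55 1.59 0.   1.   0.22] F [-0.2  0.5 -2.8] gap 0.735
shift [-4.56  -0.159 -0.671] turn [-0.000e+00 -1.000e-03 -1.116e+00]
```

View pics/w3.png

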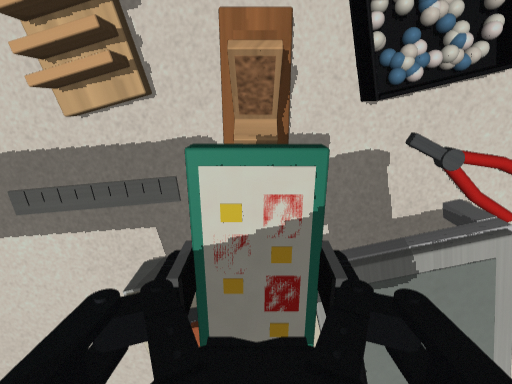

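The tile is held level, decorated face up, at (257,245). The setter centre is about (0.519, −0.048) at 3° yaw. Check the tile's place in the tool frame, then yaw and travel.

```bash
python3 -m crank '0 0 -.3 0 0 -.09;0 0 -.3 0 0 -.09;0 0 0 0 0 -.09;0 0 0 0 0 -.09;0 0 0 0 0 -.09'
python3 -m crank '0 0 0 0 0 -.09;0 0 0 0 0 -.09;0 0 0 0 0 -.09;0 0 0 0 0 -.09;0 0 0 0 0 -.09'
python3 -m crank '0 0 0 0 0 -.09;0 0 0 0 0 -.09;0 0 0 0 0 -.07;0 0 0 0 0 0;0 0 0 0 0 0'
python3 - <<'E'
from h import *
w=snapshot("wrist");s,c,T=state()
q=(cloud(w)-c)@T;hsv=cv2.cvtColor(w["image"],cv2.COLOR_RGB2HSV)
g=((hsv[...,0]>70)&(hsv[...,0]<100)&(hsv[...,1]>120)&(abs(q[...,0])<.09)&(abs(q[...,1])<.05)&(q[...,2]<.03));p=q[g]
print(len(p),np.percentile(p,[1,50,99],axis=0).round(4))
f=q[(abs(q[...,0])<.08)&(abs(q[...,1])<.028)&(q[...,2]<0)&(q[...,2]>-.04)]
print("face z fit",np.linalg.lstsq(np.c_[f[:,:2],np.ones(len(f))],f[:,2],rcond=None)[0].round(4),np.percentile(f[:,:2],[.5,99.5],axis=0).round(4))
a=np.radians(3.05);kx=np.array([np.cos(a),np.sin(a),0]);ky=np.array([-np.sin(a),np.cos(a),0])
goal([.519,-.048,.2],-kx,ky)
E
```

```text
t: 16.0
tcp_pos: [0.5694, 0.1334, 0.1976]
tool_rot: [0.497, 0.868, 0.0, -0.0]
force: [-0.1, 0.1, -2.3]
finger_gap: 0.731
gripper_force: 66.8
t: 16.5
tcp_pos: [0.5694, 0.1334, 0.1974]
tool_rot: [0.166, 0.986, 0.0, -0.0]
force: [-0.2, -0.1, -2.1]
finger_gap: 0.732
gripper_force: 66.8
t: 17.0
tcp_pos: [0.5695, 0.1338, 0.1975]
tool_rot: [-0.026, 1.0, 0.0, -0.0]
force: [-0.0, 0.2, -2.3]
finger_gap: 0.734
gripper_force: 66.8
6642 [[-0.0435 -0.0323 -0.0222]
 [ 0.0478 -0.0011 -0.0207]
 [ 0.0631  0.0305 -0.0146]]
face z fit [ 0.0091  0.0032 -0.0215] [[-0.0405 -0.0277]
 [ 0.0631  0.0277]]
t 17.05 tcp [0.5695 0.1339 0.1975] q [ 0.04  0.51  1.57  0.    1.06 -1.58] F [ 0.2  1.  -2.5] gap 0.732
shift [ 1.503 -4.475 -0.063] turn [ 0. -0. -0.]
```

```bash
python3 -m crank '.24 -.74 0 0 0 0;.24 -.74 0 0 0 0;.24 -.74 0 0 0 0;.24 -.74 0 0 0 0;.24 -.74 0 0 0 0'
python3 -m crank '.24 -.75 0 0 0 0;0 0 0 0 0 0;0 0 .7 0 0 0;0 0 .7 0 0 0;0 0 .7 0 0 0'
python3 -m crank '0 0 0 0 0 0;0 0 0 0 0 0;0 0 0 0 0 0;0 0 0 0 0 0;0 0 0 0 0 0'
cat >> h.py <<'E'
_a=np.radians(3.05);kx=np.array([np.cos(_a),np.sin(_a),0]);ky=np.array([-np.sin(_a),np.cos(_a),0])
E
python3 - <<'E'
from h import *
goal([.5215,-.047,.0345],-kx,ky)
w=snapshot("wrist");save(np.hstack([w["image"][:,:400],]),"w4.png")
W=cloud(w);s=snapshot("scene");save(s["image"],"s4.png")
r,p=rect(W,(.35,.68,-.2,.1),(.07,.08),"walls")
# inner chamber edges along kiln axes from wall-top points, about the assumed centre
q=(p-np.array([.519,-.048,0]))@np.stack([kx,ky,[0,0,1]],1)
for i in(0,1):
    o=q[abs(q[:,1-i])<.05][:,i]
    for sg in(1,-1):
        v=o[sg*o>0]*sg; v.size and print("axis",i,sg,np.percentile(v,[2,98]).round(4),len(v))
E
```

```text
t: 17.55
tcp_pos: [0.5296, -0.0171, 0.1977]
tool_rot: [-0.027, 1.0, 0.0, 0.0]
force: [-0.1, 0.5, -2.1]
finger_gap: 0.731
gripper_force: 66.8
t: 18.05
tcp_pos: [0.5226, -0.0462, 0.1132]
tool_rot: [-0.027, 1.0, -0.0, 0.001]
force: [0.4, 0.3, -2.8]
finger_gap: 0.733
gripper_force: 67.0
t: 18.55
tcp_pos: [0.5228, -0.0465, 0.1148]
tool_rot: [-0.028, 1.0, -0.0, 0.001]
force: [0.3, 0.3, -1.5]
finger_gap: 0.73
gripper_force: 67.3
t 18.55 tcp [ 0.5228 -0.0465  0.1148] q [-0.3   0.57  1.79  0.    0.78 -1.93] F [ 0.3  0.3 -1.5] gap 0.73
shift [ 0.038 -0.009  2.007] turn [-0.001  0.001  0.002]
walls 31890 [512.9 -50.9] [194.5 206.5] 3.19 medz 0.0747
axis 0 1 [0.0742 0.0904] 145
axis 0 -1 [0.0765 0.103 ] 8056
axis 1 1 [0.0727 0.0995] 5306
axis 1 -1 [0.0771 0.1038] 5404
```

View pics/w4.png

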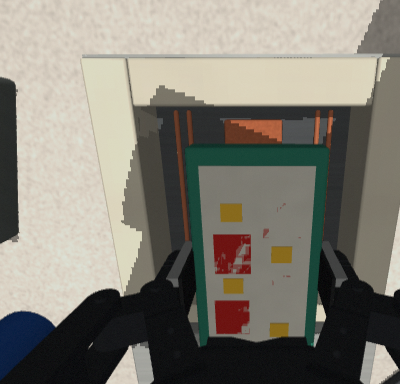

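The view shows the bar's far end at (253,130) and the tile centreline at about 257, so shift about 2 mm toward −y, which agrees with the wall edges. Then lower.

```bash
python3 -m crank '.05 -.047 .4 0 0 0;0 0 .5 0 0 0;0 0 .5 0 0 0;0 0 .25 0 0 0;0 0 .1 0 0 0'
python3 -m crank '0 0 .04 0 0 0;0 0 .04 0 0 0;0 0 .03 0 0 0;0 0 0 0 0 0;0 0 0 0 0 0'
python3 - <<'E'
from h import *
goal([.521,-.0485,.0345],-kx,ky)
E
```

```text
t: 19.15
tcp_pos: [0.5198, -0.0483, 0.0429]
tool_rot: [-0.028, 1.0, 0.0, -0.001]
force: [-0.3, 0.1, -2.0]
finger_gap: 0.728
gripper_force: 67.3
t: 19.65
tcp_pos: [0.5204, -0.0484, 0.0396]
tool_rot: [-0.028, 1.0, -0.0, 0.0]
force: [0.1, 0.3, -2.6]
finger_gap: 0.732
gripper_force: 67.3
t 19.65 tcp [ 0.5204 -0.0484  0.0396] q [-0.31  0.7   1.83  0.    0.61 -1.93] F [ 0.1  0.3 -2.6] gap 0.732
shift [-0.014 -0.002  0.127] turn [-0.     0.     0.002]
```

```bash
python3 -m crank '0 0 .025 0 0 0;0 0 .025 0 0 0;0 0 .025 0 0 0;0 0 0 0 0 0;0 0 0 0 0 0'
python3 -m crank '0 0 .015 0 0 0;0 0 .015 0 0 0;0 0 .015 0 0 0;0 0 0 0 0 0;0 0 0 0 0 0'
```

```text
t: 20.15
tcp_pos: [0.5201, -0.0484, 0.0361]
tool_rot: [-0.028, 1.0, 0.0, -0.0]
force: [0.5, 0.7, -2.3]
finger_gap: 0.729
gripper_force: 67.3
t: 20.65
tcp_pos: [0.5202, -0.0484, 0.035]
tool_rot: [-0.028, 1.0, -0.0, 0.0]
force: [-0.7, 0.6, 5.3]
finger_gap: 0.732
gripper_force: 68.2
```

```bash
python3 -m crank '0 0 0 0 0 0;0 0 0 0 0 0;0 0 0 0 0 0;0 0 0 0 0 0;0 0 0 0 0 0' 1
python3 -m crank '0 0 -.3 0 0 0;0 0 -.8 0 0 0;0 0 -1 0 0 0;0 0 -1 0 0 0;0 0 -1 0 0 0'
python3 -m crank '.5 0 -.5 0 0 0;1 0 0 0 0 0;.5 0 0 0 0 0;0 0 0 0 0 0;0 0 0 0 0 0' -1
python3 - <<'E'
from h import *
for n in("wrist","scene","top"):
    s=snapshot(n);W=cloud(s)
    q=(W-np.array([.5188,-.0493,0]))@np.stack([kx,ky,[0,0,1]],1)
    m=(abs(q[...,0])<.074)&(abs(q[...,1])<.05)&(abs(q[...,2]-.056)<.006);k=q[m]
    if len(k)<20: print(n,"few");continue
    print(n,len(k),cv2.minAreaRect((k[:,:2]*1000).astype(np.float32)),np.linalg.lstsq(np.c_[k[:,:2],np.ones(len(k))],k[:,2],rcond=None)[0].round(4))
    if n=="wrist": save(s["image"],"w5.png")
    if n!="wrist":
        rect(W,(.55,.75,-.12,.14),(.115,.135),"handle")
s,c,T=state();print(c,T.round(3).tolist(),s["q"].round(2))
E
```

```text
t: 21.15
tcp_pos: [0.5202, -0.0484, 0.0343]
tool_rot: [-0.028, 1.0, 0.0, -0.0]
force: [0.3, -0.4, 0.8]
finger_gap: 0.997
gripper_force: 0.0
t: 21.65
tcp_pos: [0.5198, -0.0482, 0.2007]
tool_rot: [-0.028, 1.0, -0.0, 0.0]
force: [0.7, -0.0, 0.2]
finger_gap: 0.999
gripper_force: 0.0
t: 22.15
tcp_pos: [0.441, -0.0531, 0.2193]
tool_rot: [-0.028, 1.0, -0.0, 0.001]
force: [0.2, -0.4, -0.3]
finger_gap: 0.143
gripper_force: 0.0
wrist 3470 ((5.847179412841797, 0.14332199096679688), (136.30075073242188, 63.99114227294922), 0.15893734991550446) [ 0.0048 -0.0002  0.0563]
scene 572 ((-6.735782623291016, -0.23166275024414062), (93.82101440429688, 134.31588745117188), 89.85015106201172) [-0.0019  0.0077  0.0568]
handle 76 [633.9 -43. ] [12.1 69.8] 3.06 medz 0.125
top 189 ((19.24183464050293, 3.094615936279297), (81.67234802246094, 63.79255294799805), 0.2038215547800064) [0.0027 0.0074 0.0564]
handle 58 [633.7 -39.9] [12.3 64.8] 2.22 medz 0.125
[ 0.44181331 -0.05323681  0.2186828 ] [[-0.998, -0.056, 0.002], [-0.056, 0.998, -0.001], [-0.002, -0.001, -1.0]] [-0.37  0.31  1.88  0.    0.95 -2.  ]
```

View pics/w5.png

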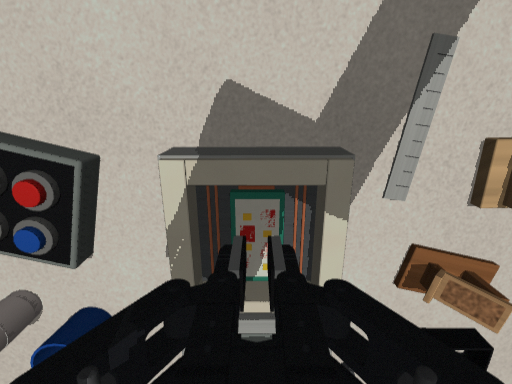

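The tile lies flat at (257,215) in the chamber, aligned within 0.2° and centred across. Check lengthwise against the bar's near end.

Run:
```python
from h import *
for n in("wrist","scene"):
    s=snapshot(n);W=cloud(s);hsv=cv2.cvtColor(s["image"],cv2.COLOR_RGB2HSV)
    q=(W-np.array([.5188,-.0493,0]))@np.stack([kx,ky,[0,0,1]],1)
    K,R,t=cam(s)
    reg=(abs(q[...,0])<.074)&(abs(q[...,1])<.018)
    o=reg&(hsv[...,0]<15)&(hsv[...,1]>110)&(abs(q[...,2]-.042)<.006)
    g=reg&(abs(q[...,2]-.056)<.005)&(hsv[...,0]>70)&(hsv[...,0]<100)&(hsv[...,1]>90)
    for nm,m in(("bar",o),("tile green",g)):
        k=q[m]; print(n,nm,len(k),len(k) and np.percentile(k[:,0],[0,2,50,98,100]).round(4))
```

```text
wrist bar 123 [-0.0655 -0.0654 -0.0637 -0.0613 -0.0612]
wrist tile green 223 [-0.0625 -0.0621 -0.0587 -0.0546 -0.0545]
scene bar 21 [0.0583 0.0587 0.0619 0.0661 0.0664]
scene tile green 29 [-0.0618 -0.0603  0.0526  0.0587  0.0589]
```

The tile is about 2 mm off lengthwise, which is acceptable. Now go behind the handle and push the lid shut.

```bash
python3 -m crank '-.93 0 0 0 0 0;-.93 0 0 0 0 0;-.93 0 0 0 0 0;-.93 0 0 0 0 0;-.93 0 0 0 0 0'
python3 -m crank '-.93 0 0 0 0 0;0 0 .6 0 0 0;0 0 .8 0 0 0;0 0 .8 0 0 0;0 0 .6 0 0 0'
python3 - <<'E'
from h import *
goal(np.array([.6338,-.0415,.104])+.022*kx,-kx,ky)
E
```

```text
t: 22.9
tcp_pos: [0.6279, -0.0421, 0.2177]
tool_rot: [-0.028, 1.0, 0.0, -0.0]
force: [0.1, -1.2, 0.5]
finger_gap: 0.002
gripper_force: 0.0
t: 23.4
tcp_pos: [0.6626, -0.0398, 0.1034]
tool_rot: [-0.028, 1.0, 0.0, -0.001]
force: [-0.3, 0.1, 0.4]
finger_gap: 0.001
gripper_force: 0.0
t 23.4 tcp [ 0.6626 -0.0398  0.1034] q [-0.23  0.73  1.43  0.    0.99 -1.86] F [-0.3  0.1  0.4] gap 0.001
shift [ 0.171 -0.003 -0.014] turn [ 0.001 -0.002  0.002]
```

```bash
python3 -m crank '.2 0 0 0 0 0;.2 0 0 0 0 0;.3 0 0 0 0 0;.4 0 0 0 0 0;.4 0 0 0 0 0'
python3 -m crank '.4 0 0 0 0 0;.4 0 0 0 0 0;.4 0 0 0 0 0;.4 0 0 0 0 0;.4 0 0 0 0 0'
python3 -m crank '.4 0 0 0 0 0;.3 0 0 0 0 0;.2 0 0 0 0 0;.1 0 0 0 0 0;.05 0 0 0 0 0'
python3 - <<'E'
from h import *
goal(np.array([.466,-.052,.104]),-kx,ky)
s=snapshot("scene");rect(cloud(s),(.38,.75,-.12,.05),(.118,.13),"handle")
E
```

```text
t: 23.9
tcp_pos: [0.6051, -0.0442, 0.1088]
tool_rot: [-0.028, 1.0, -0.001, 0.003]
force: [2.2, -0.4, -2.0]
finger_gap: 0.001
gripper_force: 1.3
t: 24.4
tcp_pos: [0.5254, -0.0488, 0.1089]
tool_rot: [-0.028, 1.0, -0.001, 0.004]
force: [2.8, -0.2, -0.6]
finger_gap: 0.002
gripper_force: 1.3
t: 24.9
tcp_pos: [0.482, -0.0508, 0.107]
tool_rot: [-0.028, 1.0, -0.0, 0.001]
force: [1.8, 0.5, 1.1]
finger_gap: 0.001
gripper_force: 1.0
t 24.9 tcp [ 0.482  -0.0508  0.107 ] q [-0.34  0.55  1.89  0.    0.7  -1.96] F [1.8 0.5 1.1] gap 0.001
shift [ 0.401 -0.006  0.074] turn [-0.     0.001  0.002]
handle 16 [482.5 -65.9] [54.1 12.1] 64.36 medz 0.1258
```

Keep pushing slowly until the stop is felt.

```bash
python3 -m crank '.08 0 0 0 0 0;.08 0 0 0 0 0;.08 0 0 0 0 0;.06 0 0 0 0 0;0 0 0 0 0 0'
python3 -m crank '.05 0 0 0 0 0;.05 0 0 0 0 0;.04 0 0 0 0 0;.04 0 0 0 0 0;0 0 0 0 0 0'
python3 -m crank '.03 0 0 0 0 0;.03 0 0 0 0 0;.03 0 0 0 0 0;.03 0 0 0 0 0;0 0 0 0 0 0'
```

```text
t: 25.45
tcp_pos: [0.4686, -0.0511, 0.1062]
tool_rot: [-0.028, 1.0, 0.0, -0.001]
force: [2.2, -0.6, 0.2]
finger_gap: 0.001
gripper_force: 0.5
t: 25.95
tcp_pos: [0.4668, -0.0517, 0.1067]
tool_rot: [-0.027, 1.0, -0.0, 0.005]
force: [10.6, 4.3, -5.6]
finger_gap: 0.002
gripper_force: 5.5
t: 26.45
tcp_pos: [0.4669, -0.0523, 0.1072]
tool_rot: [-0.026, 1.0, -0.001, 0.01]
force: [19.4, 9.5, -10.5]
finger_gap: -0.004
gripper_force: 9.9
```

```bash
python3 -m crank '-.3 0 0 0 0 0;-.2 0 0 0 0 0;0 0 -.8 0 0 0;0 0 -.8 0 0 0;0 0 0 0 0 0'
python3 -m crank '.1 -.98 0 0 0 0;.1 -.98 0 0 0 0;.1 -.98 0 0 0 0;.1 -.98 0 0 0 0;.1 -.98 0 0 0 0'
python3 - <<'E'
from h import *
for n in("top","scene"):
    s=snapshot(n);W=cloud(s);rect(W,(.38,.56,-.12,.05),(.115,.135),n+" handle");rect(W,(.3,.75,-.2,.1),(.086,.096),n+" lid")
    m=(W[...,0]>.38)&(W[...,0]<.62)&(W[...,1]>-.45)&(W[...,1]<-.22)&(W[...,2]>.057)&(W[...,2]<.08)
    hsv=cv2.cvtColor(s["image"],cv2.COLOR_RGB2HSV)
    for nm,h0 in dict(yellow=28,blue=110,green=68,red=0).items():
        d=np.abs(hsv[...,0].astype(int)-h0);d=np.minimum(d,180-d);k=W[m&(d<14)&(hsv[...,1]>130)]
        if len(k): print(n,nm,len(k),np.median(k,0).round(4))
goal([.46,-.366,.08],-kx,ky)
E
```

```text
t: 26.95
tcp_pos: [0.4787, -0.0513, 0.1732]
tool_rot: [-0.028, 1.0, -0.001, 0.002]
force: [-0.3, 0.4, 0.4]
finger_gap: -0.003
gripper_force: 0.0
t: 27.45
tcp_pos: [0.4667, -0.2482, 0.1692]
tool_rot: [-0.028, 1.0, 0.001, -0.002]
force: [1.3, -0.2, 0.2]
finger_gap: -0.002
gripper_force: 0.0
top handle 58 [449.8 -51.3] [11.8 64.5] 3.22 medz 0.1236
top lid 1765 [575.2 -45.6] [300.8 192.5] 3.18 medz 0.0909
top green 22 [ 0.5242 -0.3808  0.0687]
scene handle 75 [450.4 -53.4] [14.4 70.8] 3.44 medz 0.1251
scene lid 2457 [520.5 -49.8] [191.6 193.4] 3.47 medz 0.0911
scene yellow 82 [ 0.4612 -0.3697  0.0678]
scene blue 80 [ 0.5317 -0.3214  0.068 ]
scene green 79 [ 0.5207 -0.3799  0.0696]
scene red 82 [ 0.4724 -0.3101  0.068 ]
t 27.55 tcp [ 0.4681 -0.2524  0.1696] q [-0.7   0.49  1.73 -0.    0.92 -2.32] F [ 0.3  0.6 -0.7] gap 0.001
shift [ 0.347 -2.823  2.245] turn [-0.001 -0.    -0.001]
```

The lid is shut (handle at x≈0.450, against the stop). Press yellow.

```bash
python3 -m crank '.11 -.95 0 0 0 0;.11 -.95 0 0 0 0;.11 -.95 0 0 0 0;0 0 .8 0 0 0;0 0 .8 0 0 0'
python3 -m crank '0 0 .6 0 0 0;0 0 0 0 0 0;0 0 .2 0 0 0;0 0 .15 0 0 0;0 0 .15 0 0 0'
python3 -m crank '0 0 .05 0 0 0;0 0 0 0 0 0;0 0 0 0 0 0;0 0 0 0 0 0;0 0 0 0 0 0'
```

```text
t: 28.05
tcp_pos: [0.4611, -0.3627, 0.1055]
tool_rot: [-0.027, 1.0, 0.0, -0.0]
force: [-0.0, 0.3, -1.1]
finger_gap: -0.001
gripper_force: 0.0
t: 28.55
tcp_pos: [0.4622, -0.3623, 0.0632]
tool_rot: [-0.028, 1.0, -0.001, 0.0]
force: [0.0, 0.9, 3.4]
finger_gap: -0.003
gripper_force: 2.1
t: 29.05
tcp_pos: [0.4622, -0.3623, 0.0621]
tool_rot: [-0.028, 1.0, -0.001, 0.001]
force: [-0.6, 2.0, 6.4]
finger_gap: 0.001
gripper_force: 3.4
```

```bash
python3 -m crank '0 0 .04 0 0 0;0 0 .04 0 0 0;0 0 .03 0 0 0;0 0 0 0 0 0;0 0 0 0 0 0'
python3 -m crank '0 0 -.3 0 0 0;0 0 -.5 0 0 0;0 0 -.5 0 0 0;0 0 0 0 0 0;0 0 0 0 0 0'
python3 - <<'E'
from h import *
goal([.532,-.319,.08],-kx,ky)
E
```

```text
t: 29.55
tcp_pos: [0.4623, -0.3623, 0.0616]
tool_rot: [-0.028, 1.0, -0.001, 0.001]
force: [-4.8, 5.8, 30.8]
finger_gap: -0.003
gripper_force: 15.5
t: 30.05
tcp_pos: [0.4619, -0.3623, 0.1085]
tool_rot: [-0.028, 1.0, -0.001, 0.0]
force: [0.3, 0.3, -0.1]
finger_gap: -0.001
gripper_force: 0.0
t 30.05 tcp [ 0.4619 -0.3623  0.1085] q [-0.86  0.64  1.63 -0.    0.87 -2.48] F [ 0.3  0.3 -0.1] gap -0.001
shift [-1.809  0.984  0.712] turn [-0.001  0.001  0.002]
```

```bash
python3 -m crank '-.45 .25 0 0 0 0;-.45 .25 0 0 0 0;-.45 .24 0 0 0 0;-.46 .24 0 0 0 0;0 0 0 0 0 0'
python3 -m crank '0 0 .4 0 0 0;0 0 .3 0 0 0;0 0 .3 0 0 0;0 0 .15 0 0 0;0 0 0 0 0 0'
python3 -m crank '0 0 .05 0 0 0;0 0 .05 0 0 0;0 0 .05 0 0 0;0 0 0 0 0 0;0 0 0 0 0 0'
```

```text
t: 30.55
tcp_pos: [0.5331, -0.3172, 0.1066]
tool_rot: [-0.029, 1.0, 0.001, -0.0]
force: [0.4, 0.1, 0.2]
finger_gap: 0.003
gripper_force: 0.0
t: 31.05
tcp_pos: [0.5307, -0.3188, 0.0623]
tool_rot: [-0.028, 1.0, 0.001, -0.001]
force: [-2.5, 0.7, 4.2]
finger_gap: 0.002
gripper_force: 2.3
t: 31.55
tcp_pos: [0.5308, -0.3189, 0.0616]
tool_rot: [-0.028, 1.0, -0.0, -0.001]
force: [-8.8, 5.6, 33.7]
finger_gap: 0.003
gripper_force: 17.0
```

Blue is fully down. Release it, then do green.

```bash
python3 -m crank '0 0 -.3 0 0 0;0 0 -.5 0 0 0;0 0 -.5 0 0 0;0 0 0 0 0 0;0 0 0 0 0 0'
python3 - <<'E'
from h import *
goal([.5205,-.377,.108],-kx,ky)
E
```

```text
t: 32.05
tcp_pos: [0.5316, -0.3191, 0.1077]
tool_rot: [-0.028, 1.0, -0.0, 0.0]
force: [-0.6, -0.3, -0.1]
finger_gap: 0.003
gripper_force: 0.0
t 32.05 tcp [ 0.5316 -0.3191  0.1077] q [-0.72  0.68  1.55 -0.    0.92 -2.35] F [-0.6 -0.3 -0.1] gap 0.003
shift [ 0.357 -1.429 -0.006] turn [-0.     0.     0.002]
```

```bash
python3 -m crank '.12 -.48 0 0 0 0;.12 -.48 0 0 0 0;.12 -.47 0 0 0 0;0 0 0 0 0 0;0 0 .4 0 0 0'
python3 -m crank '0 0 .3 0 0 0;0 0 .3 0 0 0;0 0 .15 0 0 0;0 0 .05 0 0 0;0 0 0 0 0 0'
python3 -m crank '0 0 .05 0 0 0;0 0 .04 0 0 0;0 0 0 0 0 0;0 0 0 0 0 0;0 0 0 0 0 0'
```

```text
t: 32.55
tcp_pos: [0.5213, -0.3797, 0.0933]
tool_rot: [-0.027, 1.0, -0.002, 0.002]
force: [1.2, 0.1, -0.4]
finger_gap: 0.001
gripper_force: 0.0
t: 33.05
tcp_pos: [0.5202, -0.3766, 0.062]
tool_rot: [-0.029, 1.0, 0.0, -0.001]
force: [-3.9, 0.7, 12.4]
finger_gap: 0.004
gripper_force: 6.3
t: 33.55
tcp_pos: [0.5203, -0.3767, 0.0617]
tool_rot: [-0.029, 1.0, -0.0, -0.0]
force: [-7.7, 4.6, 28.9]
finger_gap: 0.0
gripper_force: 14.3
```

```bash
python3 -m crank '0 0 -.4 0 0 0;0 0 -.8 0 0 0;0 0 -.8 0 0 0;0 0 -.8 0 0 0;0 0 0 0 0 0'
python3 -m crank '0 0 0 0 0 0;0 0 0 0 0 0;0 0 0 0 0 0;0 0 0 0 0 0;0 0 0 0 0 0'
python3 - <<'E'
from h import *
s=snapshot("scene");save(s["image"],"end.png");W=cloud(s)
rect(W,(.38,.56,-.12,.05),(.115,.135),"handle")
E
```

```text
t: 34.05
tcp_pos: [0.5233, -0.3789, 0.1735]
tool_rot: [-0.028, 1.0, -0.004, 0.004]
force: [0.7, -0.9, -0.2]
finger_gap: -0.004
gripper_force: 0.0
t: 34.55
tcp_pos: [0.5204, -0.3766, 0.1674]
tool_rot: [-0.028, 1.0, 0.001, -0.001]
force: [-0.1, -0.2, -0.2]
finger_gap: -0.003
gripper_force: 0.0
handle 73 [450.9 -54.2] [11.7 68.6] 2.32 medz 0.1247
```

View pics/end.png

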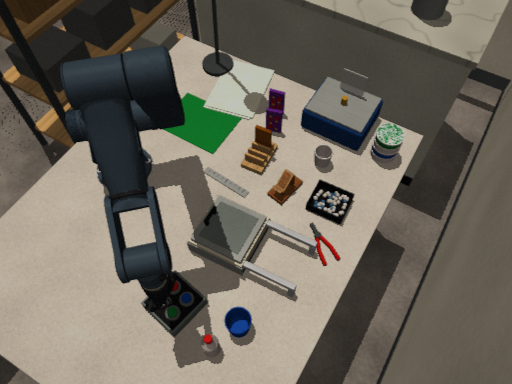

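The lid covers the chamber at (230,232), the amber panel is still in the rack at (263,137), the bystanders are where they were, and the gripper hovers clear of the keys.

```bash
python3 -c "
from station import manip
print(manip.sign_off())"
```

```text
the job is handed in; nothing more can be done
None
```

The job is handed in: the panel lies flat in the kiln, decorated face up and about 2 mm off centre lengthwise, the lid was pushed to its stop, then yellow, blue and green were each pressed fully and released, in about 35 s.

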